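# Close the guide jig to its red gauge mark with the thumbwheel

## Robot

A 7-joint arm with a two-finger parallel gripper is mounted at the origin on a cart in front of the work surface, level with it; the furniture and walls round the work are solid. World frame = base frame: x ahead of the robot, y to its left, z up, the work surface at z = 0. Lengths are in mm, angles in rad, forces in N, time in s.
With the tool pointing down it reaches from about 400 to 925 mm from the base axis. Payload 4.1 kg.
Tool frame: the origin (TCP) lies at the very end of the fingers, on their centre line; the grasp point (between the pads) lies 19 mm behind it (env.pinch_z is the distance from the TCP to the grasp point, in mm); y points along the fingers, z is the direction in which the jaws open and shut, and the axes are right-handed (so a half turn about y gives the same grasp; the last joint's range is limited). The gripper opens to 85 mm and grips with 20 to 120 N. Pads are 22 mm wide; open, the fingers measure 114 mm over their backs; the gripper's body (76 mm by 85 mm) begins 54 mm behind the grasp point. The pads swing forward as they close: fully open they stand 13 mm farther back than shut.
Start: joints at [-1.347, 0.398, 0.045, 1.537, -0.019, 1.207, -0.051], TCP at [206.174, 616.47, 231.347] pointing down, gripper open.
Joint ranges: [-2.82, 2.82], [-0.49, 2.23], [-1.37, 1.46], [0, 2.46], [-1.36, 4.5], [0.23, 2], [-2.94, 2.94]. Speed limits (rad/s): [2.57, 2.57, 3.14, 3.14, 3.14, 3.14, 3.14].

## Interface

Orientations are given as [roll, pitch, yaw] about the fixed x, y, z axes, in that order (R = Rz(yaw) Ry(pitch) Rx(roll)).
In Python, from cell import env gives the robot as it stands.
- The arm moves only by the shell command python3 -m crank 'ROWS' [FORCE]. ROWS is JSON, a list that holds one entry, the list of rows, each a list of 7 numbers: the shift along the tool's x, y, z in mm, then the turn, a rotation vector about the tool's x, y, z in rad, then the finger opening in mm, from 0 to 85.4. In form: [[[x, y, z, wx, wy, wz, gripper], ...]]. A call has 1 to 20 rows; each row shifts and turns the commanded pose from where the row before left it, along the tool's axes as they then stand; what a row does not reach is not made up. A row lasts 1/12 s, in which the tool goes at most 41.7 mm and 7.16 degrees, less where a joint would pass 70% of its speed; a pose out of reach is approached as far as the arm can. A call with a gripper value outside its range is refused whole. The fingers move at their own pace and stop on an object; FORCE is the grip in N (left out, the last holds). Time passes only in rows, so rows that do not move let the fingers close. It gives the time, the measured TCP pose, the force and the opening at its end, in the units of the state.
- env.sense(): the state, without advancing time (a new reading comes with each control period).
- env.get_image(name): name is "side" or "top" or "wrist"; returns the picture (384x512x3 uint8, blue, green, red); there is no depth.
- env.camera_model(name): a dict with "fx", "fy", "cx", "cy" (pixels), "origin" and "rotation" of the camera in the world; the wrist camera has in their place "hand_eye" (4x4, takes a point from camera to tool coordinates, whose origin is the TCP and whose axes are the tool frame's). Camera axes: x right, y up, looking along -z (the intrinsics and any distortion apply to the point x, -y, -z); pixel columns grow to the right and rows downward; lengths in mm; the calibration is good to about 2 mm. A picture is of the moment at which its call begins: read the wrist's pose just before it. camera_model takes no time and is no camera call.
- env.close_job(): hands the job in, once; it reports no verdict.
The state is a dict: "clock": time; "joints": joint angles; "qd": joint speeds; "effort": joint torques, N m; "tool_pos": TCP position; "tool_rot": TCP orientation; "wrist_force": force on the tool from outside, world axes, zero at the start; "torque": the same for the moment, N m; "opening": finger opening in mm.
Only numpy, scipy, OpenCV 4.12 (cv2) and the standard library are available. Lean on these libraries where they do the work, as an engineer would, in place of code of your own. Each camera call takes 0.05 s, during which the arm holds its last target. There are 200 camera calls.

## Task

Set the width of the guide jig: press a fingertip lightly on the crown of its knurled wheel and roll it until the gap has closed so far that the moving jaw's yellow pointer stands in line with the red gauge mark, then take your hand away. Work the jaw through the wheel only: do not touch the jaw, do not shift the red mark, and do not pick up or push about the things lying around.

Things in the scene. Friction and masses are not known exactly. Their poses are not given: they have to be found in the camera images.
- gap_jig: Guide-width jig fixed to the table: grey base 130x270x12 mm (its x, y, z), origin at the centre of its underside. Blue wheel housing at its -y end (60x90 mm, centred at y = -85 mm, cover at z = 68 mm), fixed blue jaw at its +y end (face at y = +75 mm, top at z = 58 mm); white scale and red gauge mark along its -x edge. Nothing on it is taller than the wheel. Place and yaw vary.
- wheel: Knurled steel thumbwheel, radius 30 mm, 22 mm wide, in a slot of the blue housing. Origin: its centre, at (0, -85, 52) mm in the jig's frame when not pressed. The axle lies along the jig's x; the wheel's frame turns with it. It is rolled by friction under a fingertip pressing a few newtons and stroking along the jig's y; it needs about 1 N at the rim and stays where it is left.
- wheel_top (a point): Crown of the wheel, 82 mm above the table, 14 mm above the cover; axes as the jig's. Wheel, rods and moving jaw sit on one sprung carriage: pressed on the crown it sinks up to 6 mm (3 N to start, 9 N fully down, rigid beyond) and rises again. The crown can be stroked some 20 mm to either side of the axle; then lift and stroke again.
- jaw: Moving black jaw (65x14 mm, top at z = 56 mm) with yellow pointer, on two rods; frame parallel to the jig's, origin on the jig's origin when fully open (80 mm gap, the start); it slides 55 mm along the jig's +y to its end stop. Stroking the wheel's crown towards the jig's -y (away from the jaws, as the white arrows on the cover show) closes the gap, towards +y opens it: 12 mm per radian, 0.4 mm per mm of stroke.
- jaw_pointer (a point): Tip of the yellow pointer (5 mm wide) on the moving jaw, at its upper face, 32 mm above the table, at (-46, -8.5, 32) mm in the jig's frame when the jaw is fully open; axes as the jig's.
- mark (a joint): Place of the red gauge mark along the scale, m: the jaw travel along the jig's +y from fully open at which both pointers are in line. Clamped; between 0.018 and 0.042.
- red_pointer (a point): Tip of the red pointer (5 mm wide) on the red gauge mark, 32 mm above the table; it meets the yellow pointer tip to tip when in line; axes as the jig's.
- weight_0: brass-coloured calibration weight, 32 mm across, 34 mm tall; a loose bystander, origin at the centre of its underside.
- spare_knob_0: black star knob, 32 mm across, 20 mm tall; a loose bystander, origin at the centre of its underside.
- spare_nozzle: metal filling nozzle, 70 mm long, 16 mm tall, lying; a loose bystander, origin at the centre of its underside.
- spanner_10: steel combination spanner, 188 mm long, 8 mm thick; a loose bystander, origin at the centre of its underside.
- tape_blue: roll of blue tape, 94 mm across, 25 mm tall; a loose bystander, origin at the centre of its underside.
- pouch_filled_2: filled pouch with blue panel, 142x89x17 mm; a loose bystander, origin at the centre of its underside.
- screwdriver_yellow: small screwdriver with yellow handle, 154 mm long, 22 mm tall; a loose bystander, origin at the centre of its underside.

How it is judged (in metres and radians):
On the way:
1. the jaw has been moved at least 6 mm by a finger on the wheel (contact force between the fingers and wheel above 0.5 N and y of jaw in the frame of gap_jig above 0.006 m), for 0.05 s.
At the end, for the whole second after the job is handed in: The yellow pointer is within 3 mm of the red pointer along the scale, and the jaw is at rest (y of jaw_pointer in the frame of red_pointer between -0.003 and 0.003 m and linear speed of jaw below 0.003 m/s); the robot touches nothing.
It fails at once if the moving jaw is touched with more than 1 N by the robot (contact force between any of the fingers, the arm and jaw above 1 N).
It fails at once if the red gauge mark is shifted by more than 2 mm (distance of red_pointer from where it was at the start of the episode above 0.002 m).
It fails at once if the wheel is pressed with more than 25 N (contact force between the fingers and wheel above 25 N).
It fails at once if a bystander is moved or lifted by more than 20 mm (distance of any of weight_0, spare_knob_0, spare_nozzle, spanner_10, tape_blue, pouch_filled_2, screwdriver_yellow from where it was at the start of the episode above 0.02 m).
It also fails if it takes over 42 s, if anything falls off the work surface, if the arm or the gripper's body presses on something with over 40 N, if the wrist force passes 120 N, or if a joint passes its speed limit or range.

## Working session

There is one attempt and no reset: what is moved stays moved. The work goes in short steps, Python scripts to look and compute and a shell command to move; the robot and the scene stay as the last step left them, time stands still between calls to the robot, and variables do not carry over. Pictures are saved under pics/ and viewed, about 8 in all and at most 12, crops included, and the job is handed in when it is done.

```bash
mkdir -p pics; ls; python3 - <<'E'
from cell import env
import cv2
s=env.sense();print(s)
for n in("top","side"):
    cv2.imwrite(f"pics/{n}0.png",env.get_image(n));print(n,env.camera_model(n))
print(env.camera_model("wrist"))
E
```

```text
pics
{'clock': 0.0, 'joints': array([-1.34702038,  0.39922172,  0.04501986,  1.53790371, -0.01873166,
        1.20686735, -0.05067253]), 'qd': array([-0.00027617, -0.00060576,  0.00044514,  0.00178379, -0.00064688,
       -0.00040973,  0.00067313]), 'effort': array([ 5.04816926e-04, -4.75127578e+01,  1.36455897e+00, -2.54214245e+01,
        1.14490686e-02,  9.14532691e-03,  7.99759533e-06]), 'tool_pos': array([205.94048365, 615.8409318 , 230.23340116]), 'tool_rot': array([-1.57277220e+00, -1.02997310e-04, -3.22635093e-01]), 'wrist_force': array([ 0.21315839,  0.6832949 , -0.23533745]), 'torque': array([ 0.04771651, -0.00979754, -0.01474578]), 'opening': 85.36757396379005}
top {'fx': 475.3591091878268, 'fy': 475.3591091878268, 'cx': 253.31096379011515, 'cy': 191.18783831613106, 'origin': array([ 438.65344304,    9.6032556 , 1444.10486375]), 'rotation': array([ 0.07282376,  0.01268339, -1.57054203])}
side {'fx': 353.53611601797627, 'fy': 353.53611601797627, 'cx': 260.2593658876502, 'cy': 190.25141938872585, 'origin': array([ 936.18111247, -547.01092238, 1006.13491231]), 'rotation': array([ 0.64865611, -0.01680098,  0.67926713])}
{'fx': 269.59603154808013, 'fy': 269.59603154808013, 'cx': 256.59677014888206, 'cy': 191.63653393253924, 'hand_eye': array([[ 1.81808387e-03, -9.55847213e-01, -2.93858471e-01,
        -7.46975030e+01],
       [ 4.74868001e-04,  2.93859748e-01, -9.55848431e-01,
        -1.42282126e+02],
       [ 9.99998235e-01,  1.59826863e-03,  9.88162923e-04,
        -1.60295881e-01],
       [ 0.00000000e+00,  0.00000000e+00,  0.00000000e+00,
         1.00000000e+00]])}
```

View pics/top0.png

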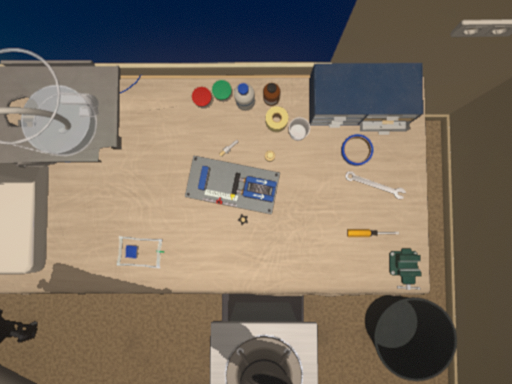

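View pics/side0.png

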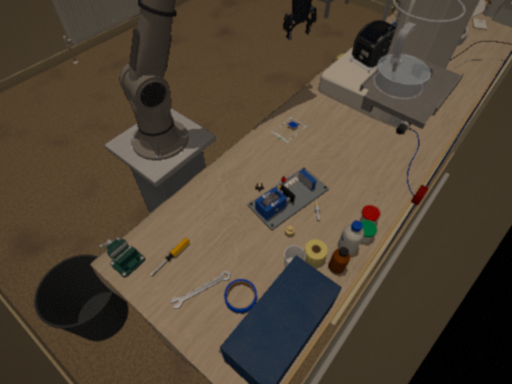

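```bash
cat > h.py <<'E'
import numpy as np,cv2
from scipy.spatial.transform import Rotation as Ro
from cell import env
def cam(n,s=None):
    m=env.camera_model(n)
    if n=="wrist":
        T=np.eye(4);T[:3,:3]=Ro.from_euler("xyz",s["tool_rot"]).as_matrix();T[:3,3]=s["tool_pos"]
        T=T@m["hand_eye"];return m,T[:3,:3],T[:3,3]
    return m,Ro.from_euler("xyz",m["rotation"]).as_matrix(),np.array(m["origin"])
def proj(c,p):
    m,R,o=c;q=R.T@(np.array(p)-o);return np.array([m["cx"]+m["fx"]*q[0]/-q[2],m["cy"]-m["fy"]*q[1]/-q[2]])
def ray(c,uv,z):
    m,R,o=c;d=R@np.array([(uv[0]-m["cx"])/m["fx"],-(uv[1]-m["cy"])/m["fy"],-1]);return o+d*(z-o[2])/d[2]
E
python3 - <<'E'
from h import *
im=cv2.imread("pics/top0.png");c=cam("top")
print("base",proj(c,[0,0,0]),"tcp",proj(c,env.sense()["tool_pos"]))
cv2.imwrite("pics/topc.png",cv2.resize(im[145:225,170:300],None,fx=6,fy=6,interpolation=cv2.INTER_CUBIC))
for uv,z in [((188,193.5),12),((195.5,156),12),((280,172),12),((272,212.5),12),((260,188),82),((242,219),20),((270,156),34)]:print(uv,ray(c,uv,z).round())
print(Ro.from_euler("xyz",env.sense()["tool_rot"]).as_matrix().round(2))
E
```

```text
base [262.69799937 374.34290848] tcp [ 19.46067411 318.12555347]
(188, 193.5) [536. 225.  12.]
(195.5, 156) [651. 204.  12.]
(280, 172) [601. -53.  12.]
(272, 212.5) [479. -28.  12.]
(260, 188) [547.   8.  82.]
(242, 219) [459.  62.  20.]
(270, 156) [647. -22.  34.]
[[ 0.95 -0.    0.32]
 [-0.32 -0.    0.95]
 [ 0.   -1.   -0.  ]]
```

View pics/topc.png

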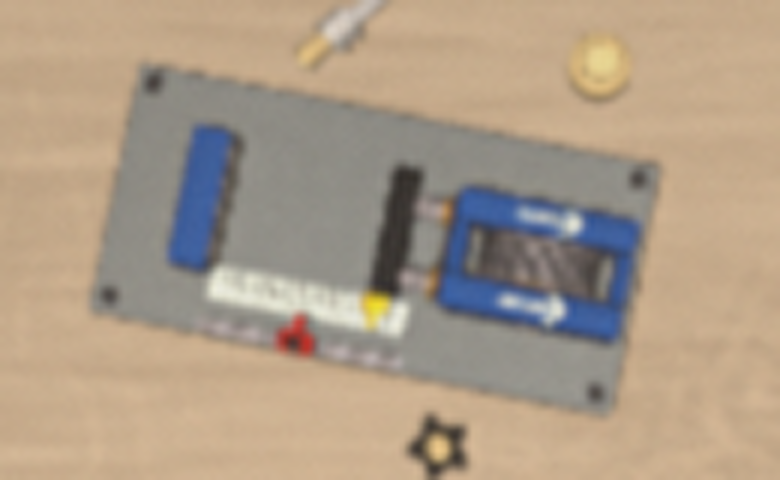

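```bash
python3 -m crank '[[[0,0,0,0,-0.065,0,0],[0,0,0,0,-0.065,0,0],[16,0,-19,0,0,0,0],[16,0,-19,0,0,0,0],[16,0,-19,0,0,0,0],[16,0,-19,0,0,0,0],[16,0,-19,0,0,0,0],[16,0,-19,0,0,0,0],[16,0,-19,0,0,0,0],[16,0,-19,0,0,0,0],[16,0,-19,0,0,0,0],[16,0,-19,0,0,0,0],[16,0,-19,0,0,0,0],[16,0,-19,0,0,0,0],[16,0,-19,0,0,0,0]]]' 40; python3 -c "
from h import *
print(env.sense()['joints'])"
```

```text
clock: 1.35
tool_pos: [363.2, 332.8, 231.0]
tool_rot: [-1.571, 0.0, -0.193]
wrist_force: [0.3, 0.5, -0.2]
opening: -0.3
[-0.99104798  0.11678381  0.17708781  1.90612822 -0.02284989  1.12117184
  0.57291783]
```

```bash
python3 -m crank '[[[16,0,-19,0,0,0,0],[16,0,-19,0,0,0,0],[16,0,-19,0,0,0,0],[16,0,-19,0,0,0,0],[16,0,-19,0,0,0,0],[16,0,-19,0,0,0,0],[16,0,-19,0,0,0,0],[16,0,-19,0,0,0,0],[16,0,-19,0,0,0,0],[16,0,-19,0,0,0,0],[16,0,-19,0,0,0,0],[16,0,-19,0,0,0,0],[16,0,-19,0,0,0,0],[16,0,-19,0,0,0,0],[16,0,-19,0,0,0,0],[0,0,0,0,0,0,0],[0,0,0,0,0,0,0]]]'; cat > look.py <<'E'
import sys
from h import *
s=env.sense();im=env.get_image("wrist");cv2.imwrite(f"pics/{sys.argv[1]}.png",im)
c=cam("wrist",s);h=cv2.cvtColor(im,cv2.COLOR_BGR2HSV)
def blobs(lo,hi,z,name):
    m=cv2.inRange(h,lo,hi);n,l,st,ce=cv2.connectedComponentsWithStats(m)
    for i in range(1,n):
        if st[i,4]>15:print(name,st[i].tolist(),ray(c,ce[i],z).round(1))
blobs((22,150,110),(36,255,255),32,"yel");blobs((0,170,80),(6,255,255),32,"red");blobs((105,130,60),(122,255,255),68,"blu")
print(s["tool_pos"],s["tool_rot"],s["joints"].round(2))
E
python3 look.py w1
```

```text
clock: 2.77
tool_pos: [543.9, 7.0, 230.9]
tool_rot: [-1.571, 0.001, -0.196]
wrist_force: [-0.7, 0.6, -0.7]
opening: 0.1
yel [0, 103, 44, 21, 447] [ 418.7 -263.7   32. ]
yel [14, 119, 13, 5, 32] [ 427.8 -265.2   32. ]
yel [316, 136, 11, 14, 106] [527.   92.2  32. ]
red [342, 119, 17, 16, 143] [511.4 129.1  32. ]
red [410, 312, 20, 12, 69] [820.3 208.4  32. ]
blu [384, 144, 30, 59, 922] [572.4 170.9  68. ]
blu [223, 147, 77, 55, 2476] [540.3  12.6  68. ]
blu [54, 250, 69, 60, 1189] [ 629.2 -226.    68. ]
blu [496, 377, 16, 7, 97] [926.8 309.8  68. ]
[543.90689753   6.96596101 230.86213837] [-1.57147353e+00  7.64300715e-04 -1.96072786e-01] [-0.5   0.23  0.48  1.8  -0.12  1.14  1.39]
```

View pics/w1.png

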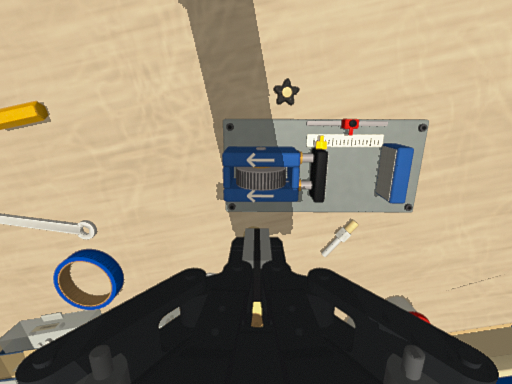

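```bash
cat > jig.py <<'E'
from h import *
s=env.sense();c=cam("wrist",s)
im=cv2.imread("pics/w1.png")
P=np.array([ray(c,uv,12)[:2] for uv in [(224,119),(428,121),(414,213),(225,212)]]) # (-x,-y),(-x,+y),(+x,+y),(+x,-y)
print(P.round(1),[np.linalg.norm(P[i]-P[(i+1)%4]).round(1) for i in range(4)])
y=(P[1]-P[0])+(P[2]-P[3]);yaw=np.arctan2(y[1],y[0])-np.pi/2;C=P.mean(0);print("yaw",yaw,"C",C)
R=np.array([[np.cos(yaw),-np.sin(yaw)],[np.sin(yaw),np.cos(yaw)]])
# housing cover corners z=68 and wheel ends
H=np.array([ray(c,uv,68)[:2] for uv in [(224,148),(299,148),(299,202),(224,202)]]);print("housing jig",((H-C)@R).round(1))
W=ray(c,(260.5,178),82)[:2];print("wheel jig",((W-C)@R).round(1), "pred world",(C+R@[0,-85]).round(1))
for n,uv in [("yel",(320.5,136)),("red",(350,132))]:print(n,((ray(c,uv,32)[:2]-C)@R).round(1))
cv2.imwrite("pics/w1c.png",cv2.resize(im[110:220,215:435],None,fx=3.5,fy=3.5,interpolation=cv2.INTER_CUBIC))
E
python3 jig.py
```

```text
[[474.1 -21.1]
 [527.9 237.8]
 [654.1 216.6]
 [599.9 -49.2]] [np.float64(264.5), np.float64(127.9), np.float64(271.3), np.float64(128.9)]
yaw -0.2028229607405414 C [564.00671021  96.03384578]
housing jig [[ -34.8 -127.2]
 [ -35.4  -42.6]
 [  29.   -39.2]
 [  29.7 -129. ]]
wheel jig [ -3.8 -85.8] pred world [546.9  12.8]
yel [-45.6 -11. ]
red [-50.7  25.2]
```

View pics/w1c.png

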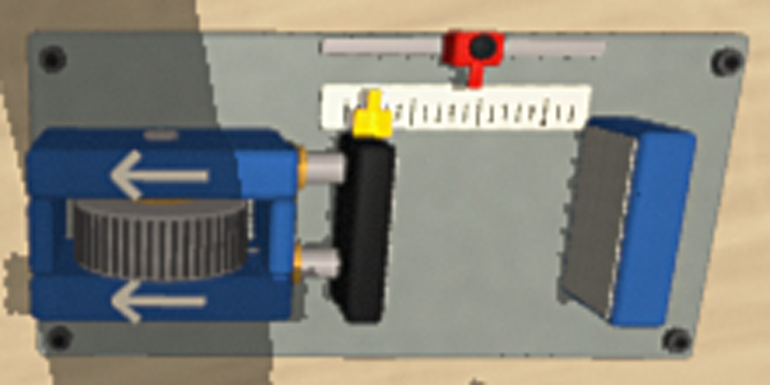

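```bash
python3 -m crank '[[[0,15,4,0,0,0,0],[2,15,4,0,0,0,0],[0,15,4,0,0,0,0],[0,15,4,0,0,0,0],[0,15,0,0,0,0,0],[0,15,0,0,0,0,0],[0,15,0,0,0,0,0],[0,15,0,0,0,0,0],[0,15,0,0,0,0,0],[0,6,0,0,0,0,0],[0,0,0,0,0,0,0],[0,0,0,0,0,0,0]]]'
```

```text
clock: 3.82
tool_pos: [548.8, 24.8, 90.4]
tool_rot: [-1.57, 0.0, -0.191]
wrist_force: [0.0, -0.9, 0.3]
opening: -0.2
```

```bash
python3 -m crank '[[[0,3,0,0,0,0,0],[0,3,0,0,0,0,0],[0,2,0,0,0,0,0],[0,2,0,0,0,0,0],[0,0,0,0,0,0,0],[0,0,0,0,0,0,0]]]'
```

```text
clock: 4.32
tool_pos: [549.3, 23.9, 80.8]
tool_rot: [-1.57, -0.0, -0.193]
wrist_force: [-0.8, 0.1, 3.6]
opening: -0.2
```

```bash
python3 -m crank '[[[0,1,0,0,0,0,0],[0,1.5,0,0,0,0,0],[0,0,-2,0,0,0,0],[0,0,-2,0,0,0,0],[0,0,-2,0,0,0,0],[0,0,-2,0,0,0,0],[0,0,-2,0,0,0,0],[0,0,-2,0,0,0,0]]]';python3 -m crank '[[[0,0,-2,0,0,0,0],[0,0,-2,0,0,0,0],[0,0,-2,0,0,0,0],[0,0,-2,0,0,0,0],[0,0,-2,0,0,0,0]]]'; python3 look.py w2 | grep -E "yel|red"
```

```text
clock: 4.98
tool_pos: [547.1, 12.8, 78.4]
tool_rot: [-1.569, -0.0, -0.192]
wrist_force: [-0.2, 1.3, 6.6]
opening: 0.0
clock: 5.4
tool_pos: [545.1, 2.8, 78.4]
tool_rot: [-1.57, -0.0, -0.192]
wrist_force: [-2.5, -0.0, 6.1]
opening: -0.1
yel [374, 153, 22, 23, 317] [527.5  98.9  32. ]
red [408, 124, 37, 29, 520] [510.7 126.4  32. ]
```

```bash
python3 -m crank '[[[0,-6,0,0,0,0,0],[0,-6,0,0,0,0,0],[0,0,8,0,0,0,0],[0,0,8,0,0,0,0],[0,0,7,0,0,0,0],[0,4,0,0,0,0,0],[0,4,0,0,0,0,0],[0,2,0,0,0,0,0],[0,1,0,0,0,0,0],[0,1,0,0,0,0,0],[0,0,0,0,0,0,0]]]';python3 -m crank '[[[0,0,-2,0,0,0,0],[0,0,-2,0,0,0,0],[0,0,-2,0,0,0,0],[0,0,-2,0,0,0,0],[0,0,-2,0,0,0,0],[0,0,-2,0,0,0,0],[0,0,-2,0,0,0,0],[0,0,-2,0,0,0,0],[0,0,-2,0,0,0,0],[0,0,-2,0,0,0,0],[0,0,-2,0,0,0,0],[0,0,-2,0,0,0,0]]]'; python3 look.py w3 | grep -E "yel|red"
```

```text
clock: 6.37
tool_pos: [549.2, 25.5, 78.0]
tool_rot: [-1.57, 0.001, -0.193]
wrist_force: [-1.4, 3.8, 6.2]
opening: -0.1
clock: 7.37
tool_pos: [544.2, 0.8, 78.3]
tool_rot: [-1.571, 0.001, -0.193]
wrist_force: [-1.7, 0.8, 6.0]
opening: 0.3
yel [392, 154, 21, 23, 321] [529.7 109.   32. ]
red [410, 125, 39, 28, 519] [510.7 126.4  32. ]
```

```bash
python3 -m crank '[[[0,-6,0,0,0,0,0],[0,-6,0,0,0,0,0],[0,0,8,0,0,0,0],[0,0,8,0,0,0,0],[0,0,8,0,0,0,0],[0,4,0,0,0,0,0],[0,4,0,0,0,0,0],[0,2,0,0,0,0,0],[0,1,0,0,0,0,0],[0,1,0,0,0,0,0],[0,0,0,0,0,0,0]]]';python3 -m crank '[[[0,0,-2,0,0,0,0],[0,0,-2,0,0,0,0],[0,0,-2,0,0,0,0],[0,0,-2,0,0,0,0],[0,0,-2,0,0,0,0],[0,0,-2,0,0,0,0],[0,0,-2,0,0,0,0],[0,0,-2,0,0,0,0],[0,0,-2,0,0,0,0],[0,0,-2,0,0,0,0],[0,0,-2,0,0,0,0]]]'; python3 look.py w4; python3 - <<'E'
import cv2
im=cv2.imread("pics/w4.png");cv2.imwrite("pics/w4c.png",cv2.resize(im[90:230,330:512],None,fx=4,fy=4,interpolation=cv2.INTER_CUBIC))
E
```

```text
clock: 8.33
tool_pos: [549.2, 25.5, 78.0]
tool_rot: [-1.57, 0.001, -0.193]
wrist_force: [-1.3, 3.2, 5.3]
opening: 0.0
clock: 9.25
tool_pos: [544.7, 2.9, 78.3]
tool_rot: [-1.57, 0.001, -0.193]
wrist_force: [-2.3, 1.2, 6.5]
opening: -0.0
yel [402, 153, 22, 24, 327] [531.4 118.4  32. ]
red [407, 125, 38, 28, 514] [510.8 126.6  32. ]
blu [474, 166, 38, 13, 264] [531.7 146.2  68. ]
blu [198, 171, 147, 105, 8601] [532.3  14.4  68. ]
blu [455, 171, 19, 72, 84] [550.3 128.7  68. ]
blu [495, 219, 17, 55, 467] [589.5 155.8  68. ]
blu [0, 323, 48, 40, 1175] [ 593.6 -180.2   68. ]
[544.68685684   2.91956327  78.32349633] [-1.57032131e+00  7.55861269e-04 -1.93342211e-01] [-0.42  0.41  0.42  1.95 -0.23  0.82  1.5 ]
```

View pics/w4c.png

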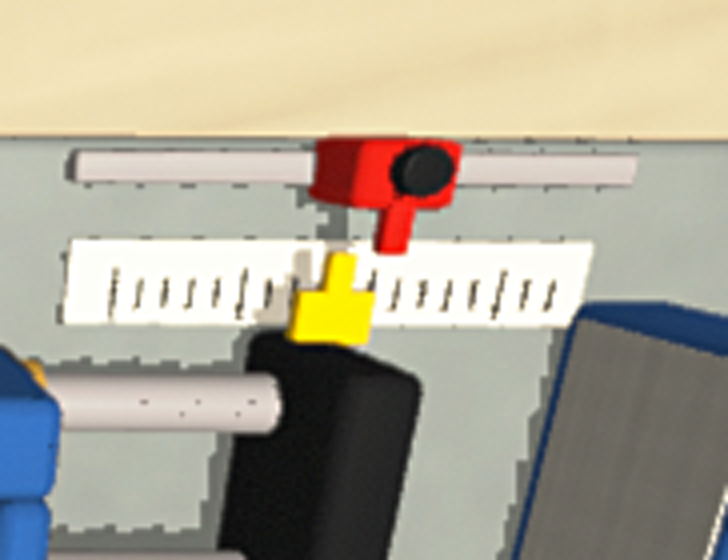

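```bash
python3 - <<'E'
from h import *
c=cam("wrist",env.sense());a=ray(c,(415.5,153.3),32);b=ray(c,(427.8,153),32);d=b-a;print(a,b,d@[np.sin(.198),np.cos(.198),0])
E
python3 -m crank '[[[0,-6,0,0,0,0,0],[0,-6,0,0,0,0,0],[0,0,8,0,0,0,0],[0,0,8,0,0,0,0],[0,0,6,0,0,0,0],[0,4,0,0,0,0,0],[0,4,0,0,0,0,0],[0,2,0,0,0,0,0],[0,1,0,0,0,0,0],[0,1,0,0,0,0,0],[0,0,0,0,0,0,0]]]'
```

```text
[522.01012384 119.79646817  32.        ] [523.47103902 128.25352624  32.        ] 8.57919856898169
clock: 10.22
tool_pos: [549.2, 25.4, 78.0]
tool_rot: [-1.57, 0.001, -0.193]
wrist_force: [-1.3, 2.5, 5.6]
opening: 0.1
```

```bash
python3 -m crank '[[[0,0,-2,0,0,0,0],[0,0,-2,0,0,0,0],[0,0,-2,0,0,0,0],[0,0,-2,0,0,0,0],[0,0,-2,0,0,0,0],[0,0,-2,0,0,0,0],[0,0,-2,0,0,0,0],[0,0,-2,0,0,0,0],[0,0,-2,0,0,0,0],[0,0,0,0,0,0,0],[0,0,0,0,0,0,0]]]'; python3 look.py w5|grep -E "yel|red"; python3 - <<'E'
import cv2
im=cv2.imread("pics/w5.png");cv2.imwrite("pics/w5c.png",cv2.resize(im[100:200,380:500],None,fx=6,fy=6,interpolation=cv2.INTER_CUBIC))
E
```

```text
clock: 11.13
tool_pos: [545.4, 6.5, 78.3]
tool_rot: [-1.571, 0.001, -0.194]
wrist_force: [-1.9, 0.2, 7.0]
opening: -0.1
yel [408, 154, 23, 22, 329] [533.1 126.3  32. ]
red [403, 125, 37, 28, 506] [510.7 126.8  32. ]
```

View pics/w5c.png

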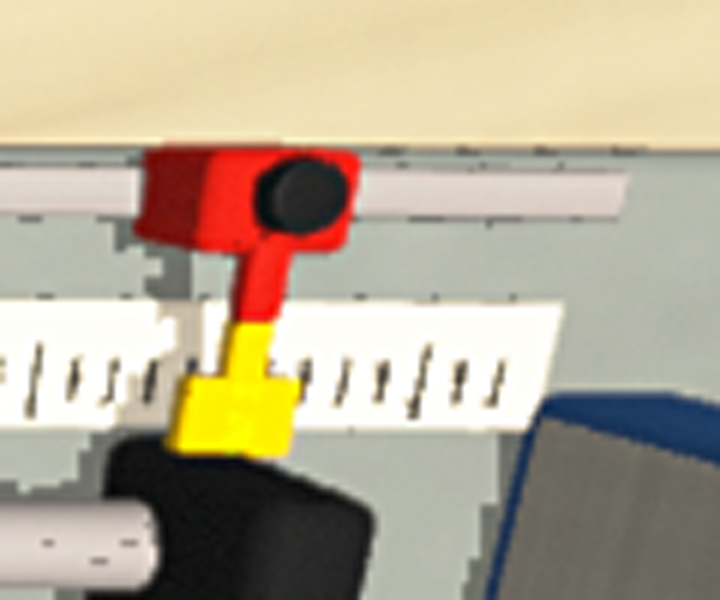

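```bash
python3 -m crank '[[[0,-3,0,0,0,0,0],[0,-6,0,0,0,0,0],[0,-15,0,0,0,0,0],[0,-15,0,0,0,0,0],[0,-15,0,0,0,0,0],[0,0,0,0,0,0,0],[0,0,0,0,0,0,0],[0,0,0,0,0,0,0]]]'; python3 look.py w6|grep -E "yel|red"; python3 - <<'E'
import cv2
im=cv2.imread("pics/w6.png");cv2.imwrite("pics/w6c.png",cv2.resize(im[90:210,330:474],None,fx=5,fy=5,interpolation=cv2.INTER_CUBIC))
E
```

```text
clock: 11.85
tool_pos: [545.0, 6.9, 131.0]
tool_rot: [-1.571, 0.001, -0.193]
wrist_force: [-1.1, -0.4, 0.1]
opening: -0.1
yel [379, 145, 17, 20, 211] [534.4 128.5  32. ]
red [373, 122, 27, 23, 305] [511.  127.8  32. ]
```

View pics/w6c.png

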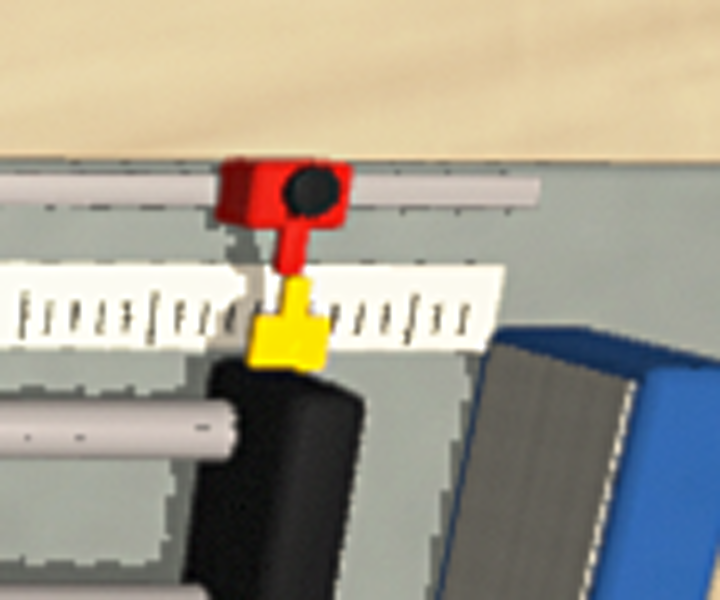

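```bash
python3 -m crank '[[[0,15,0,0,0,0,0],[0,15,0,0,0,0,0],[0,12,0,0,0,0,0],[0,6,0,0,0,0,0],[0,3,0,0,0,0,0],[0,2,0,0,0,0,0],[0,1,0,0,0,0,0],[0,0,1,0,0,0,0],[0,0,1,0,0,0,0],[0,0,1,0,0,0,0],[0,0,1,0,0,0,0],[0,0,0.5,0,0,0,0],[0,0,0,0,0,0,0],[0,0,0,0,0,0,0]]]'; python3 -m crank '[[[0,-3,0,0,0,0,0],[0,-6,0,0,0,0,0],[0,-15,0,0,0,0,0],[0,-15,0,0,0,0,0],[0,-15,0,0,0,0,0],[0,0,20,0,0,0,0],[0,0,20,0,0,0,0],[0,0,20,0,0,0,0],[0,0,20,0,0,0,0],[0,0,20,0,0,0,0],[0,0,0,0,0,0,0],[0,0,0,0,0,0,0],[0,0,0,0,0,0,0]]]'; python3 look.py w7|grep -E "yel|red"; python3 - <<'E'
import cv2
im=cv2.imread("pics/w7.png");cv2.imwrite("pics/w7c.png",cv2.resize(im[90:210,200:344],None,fx=5,fy=5,interpolation=cv2.INTER_CUBIC))
E
```

```text
clock: 13.07
tool_pos: [545.1, 11.7, 78.3]
tool_rot: [-1.571, 0.003, -0.193]
wrist_force: [-6.0, 0.2, 6.4]
opening: 0.1
clock: 14.15
tool_pos: [566.1, 108.6, 132.1]
tool_rot: [-1.571, -0.001, -0.193]
wrist_force: [-0.1, -0.3, 0.3]
opening: -0.0
yel [264, 144, 15, 18, 186] [534.  127.8  32. ]
red [262, 121, 20, 22, 225] [512.2 131.9  32. ]
```

View pics/w7c.png

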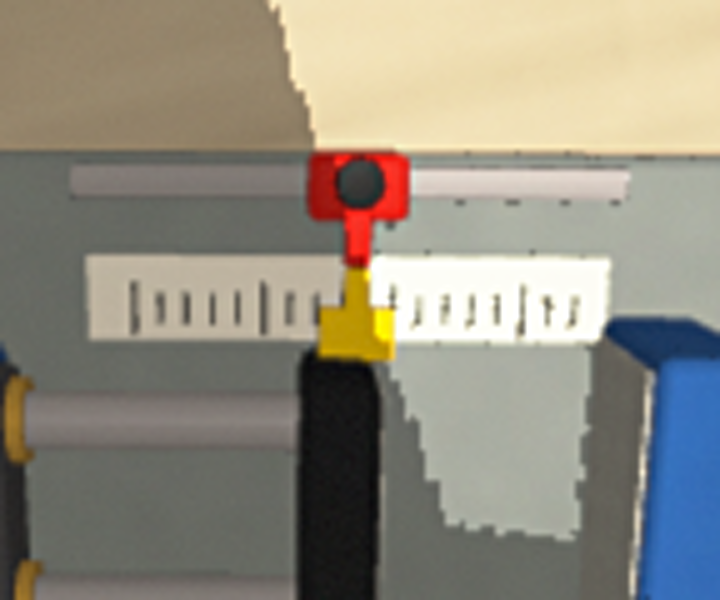

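The view from almost overhead shows the yellow tip (x≈358) in line with the red tip (x≈357). That is a 0.2 mm offset, and the hand is well clear, about 75 mm above the jaw.

```bash
python3 -c "
from cell import env
s=env.sense();print(s['wrist_force'],s['clock'],abs(s['qd']).max());print(env.close_job())"
```

```text
[ 0.28270936 -0.40579144  0.27580946] 14.2 0.006728160558834169
the job is handed in; nothing more can be done
None
```

I set the jig by rolling the wheel with the closed fingertips, and the yellow pointer now stands in line with the red mark. The job was handed in at 14.2 s; no verdict is reported.

- **Rolling:** I made four closing strokes at about 6–7 N. After I lifted off, the jaw showed about 1.8 mm too far. While the wheel was pressed, the carriage sat lower and the slanted view made it look aligned. One short opening stroke of about 4.5 mm corrected this.
- **Final check:** From almost directly overhead, with the wheel released, the two tips are within about 0.2 mm of each other. The allowed difference is 3 mm. The hand was clear, with its tip about 75 mm above the jaw, and the wrist force was near zero.
- **Disagreements:** The centres of the colour patches gave different gaps from the pointer tips (for example 4 mm against 8 mm before the last closing stroke). They mix in the body of the red mark and slanted views, so I relied on the tips.
- **Not checked:** I did not compare the positions of the loose items before and after. The arm was never brought down near any of them.

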